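# Carry a loose piston on a tray to the inspection plate

## Robot

A 7-joint arm with a two-finger parallel gripper is mounted at the origin on the work surface. World frame = base frame: x ahead of the robot, y to its left, z up, the work surface at z = 0. Lengths are in m, angles in rad, forces in N, time in s.
With the tool pointing down it reaches from about 0.4 to 0.85 m from the base axis. Payload 10.4 kg.
Tool frame: the origin (TCP) lies at the very end of the fingers, on their centre line; the grasp point (between the pads) lies 19 mm behind it; z points along the fingers, y is the line along which they close (so a half turn about z gives the same grasp; the last joint's range is limited). The gripper opens to 87 mm and grips with 3 to 60 N. Pads are 19 mm wide; open, the fingers measure 117 mm over their backs; the gripper's body (75 mm by 190 mm) begins 51 mm behind the grasp point.
Start: joints at [1.224, 0.332, -0.065, 1.46, 0.022, 1.35, -0.088], TCP at [0.199, -0.593, 0.223] pointing down, gripper open.
Joint ranges: [-2.6, 2.6], [-0.5, 2.12], [-1.47, 1.34], [0.16, 2.42], [-1.27, 4.41], [0.06, 2.06], [-2.6, 2.6]. Speed limits (rad/s): [2.22, 2.22, 2.79, 2.79, 3.14, 3.14, 3.14].

## Interface

Orientations are given as a unit quaternion [x, y, z, w].
In Python, from bench import status, camera, order gives the robot as it stands.
- The arm moves only by the tool jog_arm, never from a script. Its argument "plan" is a list of rows, each a list of 7 numbers: the turn, a rotation vector about the tool's x, y, z in rad, then the shift along the tool's x, y, z in mm, then the opening, from -1 (shut) to 1 (fully open). A call has 1 to 12 rows; each row is the pose to reach, as a shift and turn from the pose commanded when the call began, along the tool's axes at that moment; what a row does not reach only later rows make up. A row lasts 1/10 s, in which the tool goes at most 50 mm and 8.59 degrees, less where a joint would pass 70% of its speed; a pose out of reach is approached as far as the arm can. A call with a gripper value outside its range is refused whole. The fingers move at their own pace and stop on an object; "squeeze" is the grip in N (left out, the last holds). Time passes only in rows, so rows that repeat a pose let the fingers close. It gives the time, the measured TCP pose, the force, the opening and the grip force at its end, in the units of the state.
- status.read_state(): the state, without advancing time (a new reading comes with each control period).
- camera(name): name is "scene" or "top" or "wrist"; returns a dict with "image" (384x512x3 uint8, red, green, blue), "z_map" (384x512 float32, m along the optical axis (not along the pixel's ray), 0 where there is no reading), "fx", "fy", "cx", "cy" (pixels), "k1" (the pictures are not rectified: a ray, as slopes to the right and down, at radius r is drawn at 1 + k1 r^2 times it, then the intrinsics apply), "world_from_camera" (4x4, takes a point from camera to world coordinates); the wrist camera has in their place "mount" (4x4, takes a point from camera to tool coordinates, whose origin is the TCP and whose axes are the flange's). Camera axes: x right, y down, z forward; pixel columns grow to the right and rows downward; lengths in m; the calibration is good to about 2 mm. A picture is of the moment at which its call begins: read the wrist's pose just before it.
- order.close_job(): hands the job in; it is judged then, once.
The state is a dict: "time": time; "joint_positions": joint angles; "joint_vel": joint speeds; "joint_torque": joint torques, N m; "ee_pos": TCP position; "eef_rot": TCP orientation; "ft_force": force on the tool from outside, world axes, zero at the start; "torque": the same for the moment, N m; "width": finger opening in m; "grip_force": force on a finger pad.
Only numpy, scipy, OpenCV 4.12 (cv2) and the standard library are available. Lean on these libraries where they do the work, as an engineer would, in place of code of your own. Each camera call takes 0.05 s, during which the arm holds its last target. There are 200 camera calls.

## Task

Pick the carrying tray up by its handle, tilt it gently so that the loose piston rolls to the middle, below the handle between the two scribed lines, and keep it there for a good three seconds while the tray is held clear in the air. Then set the tray down in the middle of the pale granite inspection plate, parallel to it, with the piston still lying in the middle, and let go. Do not touch the piston, do not bang it against the tray's end stops, and leave the other things on the bench alone.

Things in the scene. Friction and masses are not known exactly. Their poses are not given: they have to be found in the camera images.
- tray: Aluminium carrying tray, 110 x 320 mm, 0.48 kg in all. Origin: centre of its underside; z up, y along its length (the way the piston rolls), x across. Its floor is crowned for draining: 12 mm high in the middle, falling to both ends with radius 2.5 m (slope y / 2.5 m). Side rails 92 mm apart inside, to z = 26 mm. Dark lines across the floor at y = -25 and 25 mm. Starts on the rack, left or right.
- handle (a point): Middle of the tray's handle, at x = 0, y = 0, z = 110 mm in its frame: a black bar over the middle along x, 116 mm long, 20 mm thick (y), 30 mm high (z = 95 to 125 mm), on uprights at x = -55 and +55 mm. The piston passes below it with 33 mm to spare. Pads flat on the bar's two sides (closing along the tray's y, 45 N) hold the tray firmly.
- piston: Steel-coloured solid piston with dark seal bands, 50 mm diameter, 84 mm long, 0.36 kg. Origin: its centre; x: its axis, across the tray; y, z turn. Loose on the tray floor, centre at z = 37 mm of the tray in the middle. Rolls along y, 6.5 m/s2 per rad of slope under it; resistance worth about 0.016 rad. Starts at rest against stop_a, from where it needs about 0.07 rad of tilt to leave.
- stop_a: End stop at the tray's +y end, part of the tray: 8 mm thick, 34 mm high, inner face at y = 152 mm in the tray's frame, so the piston meets it with its centre 127 mm from the middle. Its origin is the tray's origin.
- stop_b: End stop of the tray at its -y end, as stop_a.
- rack: Fixed low drain rack on which the tray starts: a steel drip pan 150 x 300 mm with two rubber cross bars whose tops are level at 30 mm. Origin: centre of its underside; y along its length.
- plate: Fixed pale granite inspection plate, 200 x 340 mm, flat level top 30 mm above the bench. Origin: centre of its underside on the bench; y along its length, x across. A gauge post, 14 mm diameter, 142 mm high, stands beyond its +x edge at x = 135 mm, y = 0; its dial reaches back to x = 104 mm, 97 to 139 mm above the bench.
- gland: Bystander: brass ring, 72 mm outside, 35 mm high, standing on the bench.
- fitting: Bystander: small steel fitting, 36 mm wide, 45 mm high.
- wrench: Bystander: wrench 200 mm long lying towards the far edge.
- grease: Bystander: steel can, 80 mm diameter, 75 mm high, towards the far edge.
Not all that is in view belongs to the job. What is shaped like the piston but orange, purple or turquoise is not meant.

How it is judged:
By the outcome, as a careful person would: the job done as asked, in the order asked, and still so for the second after the job is handed in, with the robot touching nothing.
It also fails if it takes over 58 s, if anything falls off the work surface, if the arm or the gripper's body presses on something with over 40 N, if the wrist force passes 120 N, or if a joint passes its speed limit or range.

## Working session

There is one attempt and no reset: what is moved stays moved. The work goes in short steps, Python scripts to look and compute and a tool call to move; the robot and the scene stay as the last step left them, time stands still between calls to the robot, and variables do not carry over. Pictures are saved under pics/ and viewed, at most 10 in all, crops included, and the job is handed in when it is done.

Besides the shell and the picture viewer there is one more tool, called after "Call:" by a JSON object that holds its "op" and its "data". jog_arm: Moves the arm, as the interface text tells. Its arguments: {"type":"object","properties":{"plan":{"type":"array"},"squeeze":{"type":"number"}},"required":["plan"]}

```bash
ls; mkdir -p pics; cat > h.py <<'E'
import numpy as np, cv2
from bench import status, camera, order
from scipy.spatial.transform import Rotation as R
def snap(name,fn=None):
    s=status.read_state(); c=camera(name)
    if fn: cv2.imwrite('pics/'+fn,c['image'][:,:,::-1])
    if name=='wrist':
        T=np.eye(4);T[:3,:3]=R.from_quat(s['eef_rot']).as_matrix();T[:3,3]=s['ee_pos'];c['W']=T@c['mount']
    else: c['W']=np.array(c['world_from_camera'])
    return c
def cloud(c):
    h,w=c['z_map'].shape
    u,v=np.meshgrid(np.arange(w),np.arange(h))
    K=np.array([[c['fx'],0,c['cx']],[0,c['fy'],c['cy']],[0,0,1.]])
    # forward model: drawn = ray*(1+k1 r^2)
    p=cv2.undistortPoints(np.stack([u,v],-1).reshape(-1,1,2).astype(np.float64),K,np.array([c['k1'],0,0,0.])).reshape(h,w,2)
    z=c['z_map']; P=np.dstack([p[...,0]*z,p[...,1]*z,z])
    P=P@c['W'][:3,:3].T+c['W'][:3,3]; P[z==0]=np.nan
    return P
E
python3 - <<'E'
from h import *
print(status.read_state())
for n in('top','scene'):
    c=snap(n,n+'0.png'); P=cloud(c); np.save(n+'0.npy',P); print(n,c['W'].round(3).tolist(),c['fx'],c['k1'])
a=cv2.imread('pics/top0.png');b=cv2.imread('pics/scene0.png')
E
```

```text
pics
{'time': 0.0, 'joint_positions': array([ 1.22438908,  0.33285796, -0.0646839 ,  1.4609431 ,  0.02159033,
        1.34991634, -0.08848741]), 'joint_vel': array([-0.00300306,  0.00094096, -0.00172892, -0.00018641,  0.00043765,
        0.00170065,  0.00045768]), 'joint_torque': array([ 9.42734368e-04, -6.23265624e+01,  2.51352129e-02, -3.89896059e+01,
       -6.14081486e-02,  3.97861737e-02,  1.65172987e-04]), 'ee_pos': array([ 0.19872357, -0.5921495 ,  0.22176174]), 'eef_rot': array([ 9.86920649e-01,  1.61205216e-01, -1.46415920e-04, -6.99721359e-04]), 'ft_force': array([-0.54692262, -0.39922619,  0.08358097]), 'torque': array([-0.00142072, -0.04830204,  0.04103297]), 'grip_force': 0.0, 'width': 0.08669190959159435}
top [[0.002, -0.997, 0.077, 0.464], [-1.0, -0.002, 0.003, 0.113], [-0.003, -0.077, -0.997, 1.357], [0.0, 0.0, 0.0, 1.0]] 441.834733334371 0.00028341482564455284
scene [[-0.842, 0.379, -0.384, 0.979], [0.539, 0.594, -0.597, 0.828], [0.002, -0.709, -0.705, 0.936], [0.0, 0.0, 0.0, 1.0]] 469.43707386864736 -0.1459728138005837
```

View pics/top0.png

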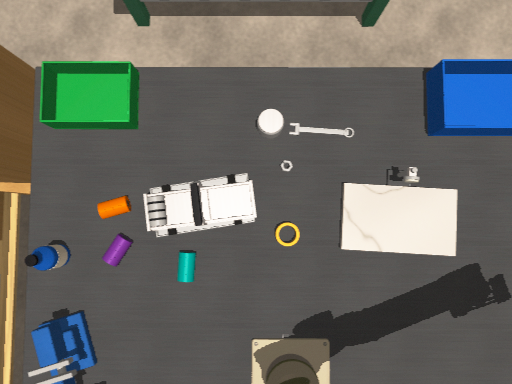

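View pics/scene0.png

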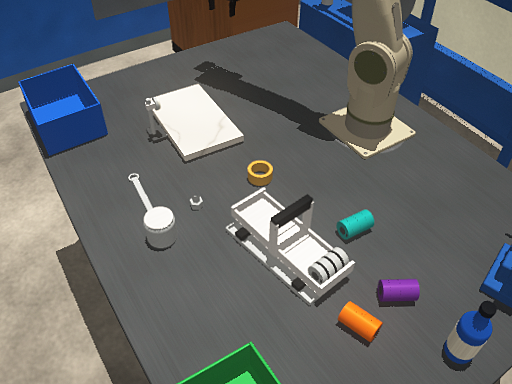

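```bash
cat > pose.py <<'E'
from h import *
def rect(P,m):
    q=P[m][:,:2].astype(np.float32); r=cv2.minAreaRect(q*1000); return r
def biggest(m):
    n,l,s,_=cv2.connectedComponentsWithStats(m.astype(np.uint8)); return l==1+np.argmax(s[1:,4])
E
python3 - <<'E'
from pose import *
for n in('top','scene'):
    P=np.load(n+'0.npy'); I=cv2.imread(f'pics/{n}0.png')
    x,y,z=np.moveaxis(P,-1,0)
    reg=(x>.25)&(x<.75)&(y>.0)&(y<.5)
    bar=biggest(reg&(z>.142)&(z<.17)); print(n,'bar',rect(P,bar),P[bar].mean(0),np.median(z[bar]),bar.sum())
    pl=biggest((y<-.02)&(y>-.6)&(abs(z-.03)<.008)&(x>.25)&(x<.65)&(I.min(-1)>120)); print('plate',rect(P,pl),P[pl].mean(0))
    tr=biggest(reg&(z>.045)&(z<.09)); print('tray z.05-.09',rect(P,tr))
    pi=biggest(reg&(z>.075)&(z<.12)&(y>.3)); print('piston',P[pi].mean(0),rect(P,pi))
I=cv2.imread('pics/scene0.png')[180:310,215:365]
cv2.imwrite('pics/crop.png',cv2.resize(I,None,fx=4,fy=4,interpolation=2))
E
```

```text
top bar ((511.3551025390625, 269.14056396484375), (115.33960723876953, 23.190717697143555), 7.684107303619385) [0.51164559 0.26836538 0.15535125] 0.1557743126054657 338
plate ((473.52044677734375, -325.74456787109375), (341.18524169921875, 200.0391845703125), 86.68941497802734) [ 0.47270457 -0.32496215  0.03082345]
tray z.05-.09 ((499.37994384765625, 360.7808532714844), (106.98954772949219, 136.63015747070312), 7.415736675262451)
piston [0.49442265 0.39297351 0.08583924] ((494.5248718261719, 394.1065979003906), (83.89868927001953, 46.95133972167969), 7.6147236824035645)
scene bar ((510.3723449707031, 268.78509521484375), (118.00492095947266, 22.994699478149414), 7.061545372009277) [0.51380181 0.27128183 0.15247047] 0.15379206320168726 465
plate ((470.5823669433594, -325.7577209472656), (347.2237548828125, 202.47950744628906), 86.63685607910156) [ 0.47216451 -0.30719012  0.03037831]
tray z.05-.09 ((511.0258483886719, 267.57220458984375), (118.17733001708984, 322.53900146484375), 7.35997200012207)
piston [0.49626977 0.39667578 0.08489478] ((493.639892578125, 393.53790283203125), (87.30061340332031, 48.44178771972656), 6.206707000732422)
```

View pics/crop.png

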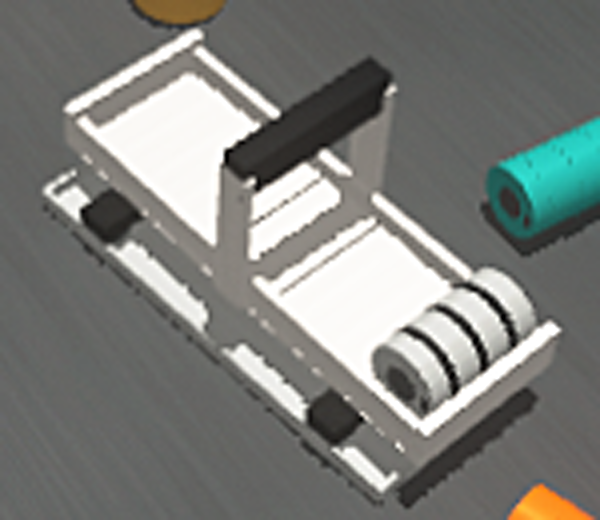

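Candidates in the top view: the steel piston with dark bands at (156,208), in the tray against its left (+y) stop; orange at (114,207); purple at (117,250); turquoise at (187,266); white can at (270,121). I choose the banded steel one in the tray. The crop confirms it, with the scribed lines below the black bar.

```bash
cat > rel.py <<'E'
from h import *
def rel(pos,yaw,tilt=0,base=None):
    "tool pointing down with tool x at yaw(deg); row from current pose"
    s=status.read_state(); R0=R.from_quat(s['eef_rot']) if base is None else base[1]; p0=s['ee_pos'] if base is None else base[0]
    Rt=R.from_euler('z',yaw,degrees=True)*R.from_euler('x',np.pi)*R.from_euler('x',tilt)
    return (R0.inv()*Rt).as_rotvec().round(4),(R0.inv().apply(np.array(pos)-p0)*1000).round(1)
E
python3 - <<'E'
from rel import *
print(*rel([.43,-.33,.26],12),*rel([.52,-.02,.26],10),*rel([.511,.2685,.24],7.5),sep='\n')
E
```

```text
[-1.300e-03  1.000e-04  1.144e-01]
[ 302.7 -175.   -38. ]
[-1.300e-03  1.000e-04  1.493e-01]
[ 486.6 -440.2  -37.6]
[-0.0013  0.0002  0.1929]
[ 569.9 -716.6  -17.2]
```

Call:
{"op": "jog_arm", "data": {"plan": [[0, 0, 0.114, 303, -175, -38, 1], [0, 0, 0.114, 303, -175, -38, 1], [0, 0, 0.114, 303, -175, -38, 1], [0, 0, 0.114, 303, -175, -38, 1], [0, 0, 0.114, 303, -175, -38, 1], [0, 0, 0.114, 303, -175, -38, 1], [0, 0, 0.114, 303, -175, -38, 1], [0, 0, 0.149, 487, -440, -38, 1], [0, 0, 0.149, 487, -440, -38, 1], [0, 0, 0.149, 487, -440, -38, 1], [0, 0, 0.149, 487, -440, -38, 1], [0, 0, 0.149, 487, -440, -38, 1]], "squeeze": 45}}

```text
time: 1.3
ee_pos: [0.4996, -0.0899, 0.2604]
eef_rot: [0.996, 0.087, -0.0, 0.0]
ft_force: [1.3, -0.2, 0.9]
width: 0.0866
grip_force: 0.0
```

```bash
python3 - <<'E'
from rel import *
s=status.read_state();print(s['ee_pos'],s['time'],s['joint_positions'].round(2))
print(*rel([.511,.2685,.26],7.5),sep='\n')
E
```

```text
[ 0.49958092 -0.08986382  0.26040802] 1.3 [ 0.56  0.08 -0.5   1.69  0.04  1.38 -1.34]
[0.0003 0.0002 0.0437]
[ 7.350e+01 -3.509e+02  3.000e-01]
```

Call:
{"op": "jog_arm", "data": {"plan": [[0, 0, 0.044, 73, -351, 0, 1], [0, 0, 0.044, 73, -351, 0, 1], [0, 0, 0.044, 73, -351, 0, 1], [0, 0, 0.044, 73, -351, 0, 1], [0, 0, 0.044, 73, -351, 0, 1], [0, 0, 0.044, 73, -351, 0, 1], [0, 0, 0.044, 73, -351, 0, 1], [0, 0, 0.044, 73, -351, 0, 1], [0, 0, 0.044, 73, -351, 0, 1], [0, 0, 0.044, 73, -351, 0, 1]]}}

```text
time: 2.3
ee_pos: [0.5108, 0.2651, 0.2601]
eef_rot: [0.998, 0.065, -0.0, 0.001]
ft_force: [0.5, -0.4, 1.0]
width: 0.0875
grip_force: 0.0
```

```bash
python3 - <<'E'
from rel import *
from pose import *
s=status.read_state();print(s['ee_pos'],s['time'],s['joint_positions'].round(2))
c=snap('wrist','wr1.png');P=cloud(c);print(c['mount'].round(3).tolist())
x,y,z=np.moveaxis(P,-1,0)
m=(x>.4)&(x<.6)&(y>.15)&(y<.4)&(z>.148)&(z<.165)
if m.sum()>20:
  m=biggest(m);print(m.sum(),rect(P,m),np.median(z[m]))
E
```

```text
[0.510804   0.26509235 0.26007175] 2.3 [ 0.07  0.29 -0.76  1.51  0.2   1.43 -2.15]
[[0.0, -0.965, -0.264, 0.072], [1.0, 0.0, 0.0, -0.001], [-0.0, -0.264, 0.965, -0.162], [0.0, 0.0, 0.0, 1.0]]
2706 ((510.8034362792969, 268.4104919433594), (115.57003021240234, 19.795116424560547), 7.843652725219727) 0.15456277143155903
```

View pics/wr1.png

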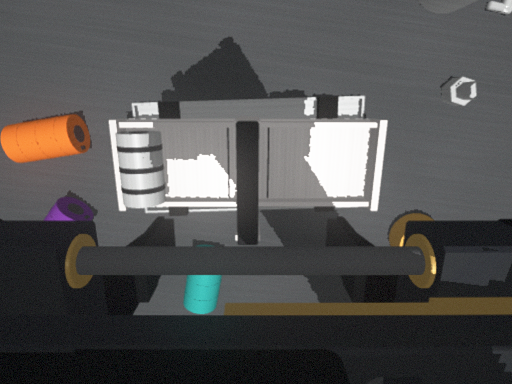

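```bash
python3 - <<'E'
from rel import *
print(*rel([.5108,.2684,.123],7.65),sep='\n')
E
```

```text
[ 0.0012  0.0002 -0.0052]
[  0.2  -4.1 137.2]
```

Call:
{"op": "jog_arm", "data": {"plan": [[0.001, 0, -0.005, 0, -4, 40, 1], [0.001, 0, -0.005, 0, -4, 80, 1], [0.001, 0, -0.005, 0, -4, 110, 1], [0.001, 0, -0.005, 0, -4, 130, 1], [0.001, 0, -0.005, 0, -4, 137, 1], [0.001, 0, -0.005, 0, -4, 137, 1], [0.001, 0, -0.005, 0, -4, 137, 1], [0.001, 0, -0.005, 0, -4, 137, 1]]}}

```text
time: 3.15
ee_pos: [0.5107, 0.2706, 0.1249]
eef_rot: [0.998, 0.068, 0.001, -0.001]
ft_force: [-0.6, 0.5, -0.1]
width: 0.0868
grip_force: 0.0
```

```bash
python3 - <<'E'
from rel import *
s=status.read_state();print(s['ee_pos'],s['time'],s['ft_force'])
print(*rel([.5108,.2684,.123],7.65),sep='\n')
E
```

```text
[0.51073977 0.27058849 0.12489239] 3.15 [-0.5539567   0.54262889 -0.1193511 ]
[-0.0014 -0.0021  0.0018]
[-0.2  2.2  1.9]
```

Call:
{"op": "jog_arm", "data": {"plan": [[-0.001, 0, 0, 0, 1, 1, 0], [-0.001, 0, 0, 0, 1, 1, -0.3], [-0.001, 0, 0, 0, 1, 1, -0.6], [-0.001, 0, 0, 0, 1, 1, -1], [-0.001, 0, 0, 0, 1, 1, -1], [-0.001, 0, 0, 0, 1, 1, -1], [-0.001, 0, 0, 0, 1, 1, -1], [-0.001, 0, 0, 0, 1, 1, -1], [-0.001, 0, 0, 0, 1, 1, -1], [-0.001, 0, 0, 0, 1, 1, -1]], "squeeze": 50}}

```text
time: 4.15
ee_pos: [0.5102, 0.2689, 0.1225]
eef_rot: [0.998, 0.068, -0.0, 0.0]
ft_force: [0.2, -2.0, 1.3]
width: 0.0198
grip_force: 50.0
```

```bash
cat > track.py <<'E'
from rel import *
import json
from scipy.optimize import least_squares
# tray frame in tool frame: tray x=tool x, y=-tool y, z=-tool z; handle z0 set at grasp
OFF=json.load(open('off.json')) if __import__('os').path.exists('off.json') else {'z':0.094,'y':0.,'x':0.,'tilt':0.,'roll':0.,'yaw':0.}
def tray(P,s=None):
    s=s or status.read_state()
    Q=R.from_quat(s['eef_rot']).inv().apply((P-s['ee_pos']).reshape(-1,3)).reshape(P.shape)
    return Q*[1,-1,-1]+[OFF['x'],OFF['y'],OFF['z']]
def piston(name='wrist',fn=None):
    s=status.read_state(); c=snap(name,fn); P=cloud(c); Q=tray(P,s)
    x,y,z=np.moveaxis(Q,-1,0)
    m=(abs(x)<.038)&(abs(y)<.16)&(z>.040)&(z<.068)
    if m.sum()<10: return None,0,Q
    yy,zz=y[m],z[m]
    # coarse: median, then circle fit r=25 with z centre free
    f=lambda p:np.hypot(yy-p[0],zz-p[1])-.025
    r=least_squares(f,[np.median(yy),.03],loss='soft_l1',f_scale=.002)
    return r.x.round(4),m.sum(),Q
E
python3 - <<'E'
from track import *
s=status.read_state();print(s['ee_pos'],s['time'],s['width'],s['grip_force'])
for n in('wrist','scene','top'):
    p,k,Q=piston(n); print(n,p,k)
    x,y,z=np.moveaxis(Q,-1,0)
    rl=(abs(abs(x)-.0505)<.012)&(abs(y)<.14)&(z>.018)&(z<.032)
    if rl.sum()>50:
      A=np.c_[x[rl],y[rl],np.ones(rl.sum())]; print('rail plane',np.linalg.lstsq(A,z[rl],rcond=None)[0].round(4),rl.sum())
    e=(abs(y)<.2)&(abs(x)<.04)&(z>.03)&(z<.036);e=e&(abs(y)>.14);print('ends',y[e&(y<0)].mean() if (e&(y<0)).any() else 0,y[e&(y>0)].mean() if (e&(y>0)).any() else 0)
E
```

```text
[0.51023869 0.26892404 0.12247256] 4.15 0.01980249261408249 49.99557796865702
wrist [0.1278 0.0351] 5612
rail plane [-0.2265  0.0008  0.0379] 3087
ends -0.15415009010608596 0.15990699265081554
scene [0.1258 0.0359] 613
rail plane [-0.      0.0029  0.0253] 737
ends -0.15444345257304767 0.15577992785970143
top [0.1282 0.0372] 93
rail plane [-0.0114  0.0036  0.0278] 113
ends -0.15415489039295888 0.158746650544947
```

Call:
{"op": "jog_arm", "data": {"plan": [[0, 0, 0, 0, 0, -2, -1], [0, 0, 0, 0, 0, -6, -1], [-0.005, 0, 0, 0, 0, -14, -1], [-0.012, 0, 0.01, 0, 0, -26, -1], [-0.02, -0.001, 0.03, 0, 0, -42, -1], [-0.03, -0.002, 0.06, 0, 0, -60, -1], [-0.038, -0.002, 0.095, 0, 0, -80, -1], [-0.045, -0.003, 0.13, 0, 0, -99, -1], [-0.05, -0.004, 0.16, 0, 0, -114, -1], [-0.05, -0.005, 0.18, 0, 0, -125, -1], [-0.05, -0.005, 0.19, 0, 0, -131, -1], [-0.05, -0.005, 0.192, 0, 0, -133, -1]]}}

```text
time: 5.5
ee_pos: [0.5101, 0.2697, 0.256]
eef_rot: [0.999, -0.028, -0.001, 0.025]
ft_force: [-1.0, -0.1, -8.6]
width: 0.0195
grip_force: 50.0
```

```bash
python3 - <<'E'
from track import *
s=status.read_state();print(s['ee_pos'],s['time'],s['width'],s['ft_force'])
print(rel([.472,-.3257,.26],-3.35,-.05),rel([.472,-.3257,.26],-3.35,0))
p,k,Q=piston('wrist'); print(p,k)
E
```

```text
[0.51011932 0.26967779 0.25604528] 5.5 0.019545191999379537 [-1.03875083 -0.11099218 -8.57718687]
(array([-0.0001, -0.0005,  0.0022]), array([ -4.6, 596. ,  25.8])) (array([ 0.0499, -0.0004,  0.0022]), array([ -4.6, 596. ,  25.8]))
[0.1276 0.0346] 5568
```

Call:
{"op": "jog_arm", "data": {"plan": [[0, 0, 0, 0, 3, 0, -1], [0, 0, 0, 0, 9, 0.4, -1], [0, 0, 0, 0, 18, 0.8, -1], [0, 0, 0, 0, 30, 1.4, -1], [0, 0, 0, 0, 45, 2, -1], [0, 0, 0, -1, 63, 3, -1], [0, 0, 0, -1, 84, 4, -1], [0, 0, 0, -1, 108, 5, -1], [0, 0, 0, -1, 133, 6, -1], [0, 0, 0, -1, 158, 7, -1], [0, 0, 0, -1, 183, 8, -1], [0, 0, 0, -1, 208, 9, -1]]}}

```text
time: 6.75
ee_pos: [0.4969, 0.0596, 0.257]
eef_rot: [0.999, -0.029, -0.001, 0.025]
ft_force: [0.2, 0.3, -7.4]
width: 0.0194
grip_force: 50.0
```

Call:
{"op": "jog_arm", "data": {"plan": [[0, 0, 0, 0, 25, 1, -1], [0, 0, 0, 0, 50, 2, -1], [0, 0, 0, 0, 75, 3, -1], [0, 0, 0, 0, 100, 4, -1], [0, 0, 0, 0, 125, 5, -1], [0, 0, 0, -1, 150, 6, -1], [0, 0, 0, -1, 175, 7, -1], [0, 0, 0, -1, 200, 8, -1], [0, 0, 0, -1, 225, 9, -1], [0, 0, 0, -1, 250, 10, -1], [0, 0, 0, -1, 275, 11, -1], [0, 0, 0, -1, 300, 12, -1]]}}

```text
time: 7.95
ee_pos: [0.4786, -0.2398, 0.2601]
eef_rot: [0.999, -0.029, -0.001, 0.025]
ft_force: [-0.2, -0.0, -6.4]
width: 0.0195
grip_force: 50.0
```

Call:
{"op": "jog_arm", "data": {"plan": [[0, 0, 0, 0, 22, 1, -1], [0, 0, 0, 0, 41, 2, -1], [0, 0, 0, 0, 57, 3, -1], [0, 0, 0, 0, 69, 3, -1], [0, 0, 0, -1, 78, 4, -1], [0, 0, 0, -1, 84, 4, -1], [0, 0, 0, -1, 87, 4, -1], [0, 0, 0, -1, 88, 4, -1], [0, 0, 0, -1, 88, 4, -1], [0, 0, 0, -1, 88, 4, -1]]}}

```text
time: 8.95
ee_pos: [0.4738, -0.3253, 0.2605]
eef_rot: [0.999, -0.028, -0.001, 0.025]
ft_force: [-0.1, -0.2, -7.0]
width: 0.0198
grip_force: 50.0
```

```bash
python3 - <<'E'
from track import *
s=status.read_state();print(s['ee_pos'],s['time'],s['width'],s['ft_force'],s['joint_positions'].round(2))
print(rel([.472,-.3257,.26],-3.35,-.05),rel([.472,-.3257,.26],-3.35,0))
for n in('wrist','scene','top'):
    p,k,Q=piston(n,n+'2.png'); print(n,p,k)
c=snap('top');P=cloud(c);x,y,z=np.moveaxis(P,-1,0);I=c['image']
E
```

```text
[ 0.47380101 -0.32530395  0.26049676] 8.95 0.019768307070390533 [-0.11286605 -0.20736074 -6.99297161] [ 0.73  0.2  -0.27  1.55  0.1   1.38 -1.18]
(array([ 0.0001, -0.0001,  0.0031]), array([-1.8,  0.5,  0.5])) (array([ 0.0501, -0.0001,  0.0031]), array([-1.8,  0.5,  0.5]))
wrist [0.1276 0.0347] 5573
scene [0.1266 0.0345] 324
top [0.1286 0.0359] 562
```

```bash
cat > sim.py <<'E'
import numpy as np
def sim(th,y=.127,v=0,th0=None,res=.016,g=6.5,lag=.08,bias=0):
    dt=.002;a=th[0] if th0 is None else th0;out=[]
    cmd=np.interp(np.arange(0,len(th)*.1,dt),np.arange(len(th)+1)*.1,[a]+list(th))
    for c in cmd:
        a+=(c-a)*dt/lag; d=y/2.5-(a+bias)
        if abs(v)<1e-4 and abs(d)<=res: v=0
        else:
            s=np.sign(v) if abs(v)>=1e-4 else np.sign(d)
            nv=v+6.5/6.5*g*(d-res*s)*dt
            v=0 if v*nv<0 and abs(d)<=res else nv
        y+=v*dt
        if y>=.127: y=.127;v=min(v,0)
        out.append((y,v))
    o=np.array(out); return o[49::50]
E
python3 - <<'E'
from sim import *
for hold in (.078,.082):
  for n in(4,6,8):
    th=[hold]*n+[.055,.03,.01]+[.02]*10
    for r,b in((.016,0),(.012,0),(.02,0),(.016,.004),(.016,-.004)):
        o=sim(th,th0=.06,res=r,bias=b); print(hold,n,r,b,o[n+2].round(3),'max',abs(o[:,1]).max().round(3),'end',o[-1].round(3))
E
```

```text
0.078 4 0.016 0 [ 0.119 -0.001] max 0.033 end [0.127 0.   ]
0.078 4 0.012 0 [ 0.114 -0.02 ] max 0.05 end [0.127 0.   ]
0.078 4 0.02 0 [0.124 0.   ] max 0.019 end [0.127 0.   ]
0.078 4 0.016 0.004 [ 0.114 -0.02 ] max 0.038 end [0.127 0.   ]
0.078 4 0.016 -0.004 [0.124 0.002] max 0.025 end [0.127 0.   ]
0.078 6 0.016 0 [ 0.109 -0.024] max 0.048 end [0.127 0.   ]
0.078 6 0.012 0 [ 0.098 -0.053] max 0.063 end [0.1   0.026]
0.078 6 0.02 0 [0.118 0.   ] max 0.032 end [0.127 0.   ]
0.078 6 0.016 0.004 [ 0.098 -0.053] max 0.063 end [0.091 0.   ]
0.078 6 0.016 -0.004 [0.118 0.001] max 0.043 end [0.127 0.   ]
0.078 8 0.016 0 [ 0.092 -0.054] max 0.065 end [0.085 0.   ]
0.078 8 0.012 0 [ 0.075 -0.095] max 0.099 end [ 0.022 -0.033]
0.078 8 0.02 0 [ 0.108 -0.016] max 0.038 end [0.119 0.029]
0.078 8 0.016 0.004 [ 0.075 -0.095] max 0.099 end [ 0.022 -0.033]
0.078 8 0.016 -0.004 [ 0.108 -0.016] max 0.056 end [0.127 0.   ]
0.082 4 0.016 0 [ 0.115 -0.013] max 0.042 end [0.127 0.   ]
0.082 4 0.012 0 [ 0.11  -0.033] max 0.056 end [0.127 0.   ]
0.082 4 0.02 0 [0.121 0.   ] max 0.023 end [0.127 0.   ]
0.082 4 0.016 0.004 [ 0.11  -0.033] max 0.045 end [0.116 0.023]
0.082 4 0.016 -0.004 [0.121 0.001] max 0.034 end [0.127 0.   ]
0.082 6 0.016 0 [ 0.1   -0.045] max 0.058 end [0.102 0.017]
0.082 6 0.012 0 [ 0.09  -0.074] max 0.082 end [0.073 0.   ]
0.082 6 0.02 0 [ 0.11  -0.018] max 0.039 end [0.124 0.035]
0.082 6 0.016 0.004 [ 0.09  -0.074] max 0.082 end [0.073 0.   ]
0.082 6 0.016 -0.004 [ 0.11  -0.018] max 0.048 end [0.127 0.   ]
0.082 8 0.016 0 [ 0.078 -0.086] max 0.094 end [0.052 0.   ]
0.082 8 0.012 0 [ 0.061 -0.127] max 0.174 end [-0.064 -0.174]
0.082 8 0.02 0 [ 0.094 -0.047] max 0.062 end [0.09 0.  ]
0.082 8 0.016 0.004 [ 0.061 -0.127] max 0.174 end [-0.064 -0.174]
0.082 8 0.016 -0.004 [ 0.094 -0.047] max 0.062 end [0.099 0.027]
```

Call:
{"op": "jog_arm", "data": {"plan": [[0.01, 0, 0, 0, 0, 0, -1], [0.025, 0, 0, 0, 0, 0, -1], [0.045, 0, 0, 0, 0, 0, -1], [0.065, 0, 0, 0, 0, 0, -1], [0.085, 0, 0, 0, 0, 0, -1], [0.098, 0, 0.003, 0, 0, 0, -1], [0.106, 0, 0.003, 0, 0, 0, -1], [0.11, 0, 0.003, -1, 0, 0, -1], [0.11, 0, 0.003, -1, 0, 0, -1], [0.11, 0, 0.003, -1, 0, 0, -1]]}}

```text
time: 10.15
ee_pos: [0.4726, -0.3257, 0.2605]
eef_rot: [0.999, -0.029, 0.001, -0.03]
ft_force: [-0.0, 0.5, -6.5]
width: 0.0195
grip_force: 50.0
```

```bash
cat > now.py <<'E'
from track import *
for i in range(2):
    s=status.read_state(); p,k,Q=piston('wrist')
    Rt=R.from_euler('z',-3.35,degrees=True)*R.from_euler('x',np.pi)
    print(s['time'],'tool tilt',(Rt.inv()*R.from_quat(s['eef_rot'])).as_rotvec().round(4),'piston',p,k,s['ee_pos'])
E
python3 now.py
```

```text
10.15 tool tilt [ 0.0596 -0.      0.0005] piston [0.1274 0.0345] 5540 [ 0.47258322 -0.32568607  0.26052598]
10.2 tool tilt [ 0.0596 -0.      0.0005] piston [0.1274 0.0345] 5552 [ 0.47261678 -0.32566742  0.26050797]
```

Call:
{"op": "jog_arm", "data": {"plan": [[0.015, 0, 0, 0, 0, 0, -1], [0.021, 0, 0, 0, 0, 0, -1], [0.021, 0, 0, 0, 0, 0, -1], [0.021, 0, 0, 0, 0, 0, -1], [0.021, 0, 0, 0, 0, 0, -1], [0.021, 0, 0, 0, 0, 0, -1], [0, 0, 0, 0, 0, 0, -1], [-0.018, 0, 0, 0, 0, 0, -1], [-0.018, 0, 0, 0, 0, 0, -1], [-0.018, 0, 0, 0, 0, 0, -1]]}}

```text
time: 11.25
ee_pos: [0.4727, -0.3255, 0.2606]
eef_rot: [0.999, -0.029, 0.001, -0.021]
ft_force: [0.7, 0.4, -7.1]
width: 0.0194
grip_force: 50.0
```

```bash
python3 now.py
```

```text
11.25 tool tilt [ 0.0416 -0.      0.0001] piston [0.0989 0.036 ] 4594 [ 0.47266041 -0.32546216  0.26058416]
11.3 tool tilt [ 0.0418 -0.0001  0.0005] piston [0.0985 0.0359] 4588 [ 0.47257277 -0.32567028  0.2605073 ]
```

```bash
python3 - <<'E'
from sim import *
for n in (5,6,7,8):
  th=[.058]+[.062]*n+[.04]+[.02]*1+[.012]*8
  for r,b in((.016,0),(.013,0),(.019,0),(.016,.002),(.016,-.002)):
    o=sim(th,y=.098,th0=.042,res=r,bias=b); print(n,r,b,'max',abs(o[:,1]).max().round(3),'end',o[-6].round(3),o[-1].round(3))
o=sim([.075,.081,.081,.081,.081,.081,.06,.042,.042,.042],th0=.06);print(o[-1])
E
```

```text
5 0.016 0 max 0.04 end [0.091 0.007] [0.102 0.04 ]
5 0.013 0 max 0.038 end [0.084 0.005] [0.095 0.038]
5 0.019 0 max 0.033 end [0.096 0.005] [0.105 0.033]
5 0.016 0.002 max 0.027 end [0.087 0.003] [0.092 0.02 ]
5 0.016 -0.002 max 0.058 end [0.095 0.011] [0.112 0.058]
6 0.016 0 max 0.031 end [0.087 0.005] [0.096 0.031]
6 0.013 0 max 0.041 end [0.077 0.002] [0.082 0.022]
6 0.019 0 max 0.03 end [0.094 0.005] [0.102 0.03 ]
6 0.016 0.002 max 0.035 end [0.081 0.001] [0.083 0.009]
6 0.016 -0.002 max 0.053 end [0.093 0.01 ] [0.108 0.053]
7 0.016 0 max 0.032 end [0.082 0.003] [0.088 0.021]
7 0.013 0 max 0.051 end [ 0.067 -0.007] [0.068 0.006]
7 0.019 0 max 0.025 end [0.092 0.004] [0.099 0.025]
7 0.016 0.002 max 0.044 end [0.073 0.   ] [0.073 0.   ]
7 0.016 -0.002 max 0.046 end [0.09  0.008] [0.103 0.046]
8 0.016 0 max 0.04 end [0.075 0.001] [0.078 0.008]
8 0.013 0 max 0.063 end [ 0.055 -0.028] [0.052 0.   ]
8 0.019 0 max 0.02 end [0.089 0.003] [0.094 0.02 ]
8 0.016 0.002 max 0.054 end [ 0.062 -0.012] [0.062 0.   ]
8 0.016 -0.002 max 0.038 end [0.086 0.007] [0.096 0.038]
[ 0.10037903 -0.0371532 ]
```

Call:
{"op": "jog_arm", "data": {"plan": [[0.02, 0, 0, 0, 0, 0, -1], [0.027, 0, 0, 0, 0, 0, -1], [0.027, 0, 0, 0, 0, 0, -1], [0.027, 0, 0, 0, 0, 0, -1], [0.027, 0, 0, 0, 0, 0, -1], [0.027, 0, 0, 0, 0, 0, -1], [0.005, 0, 0, 0, 0, 0, -1], [-0.014, 0, 0, 0, 0, 0, -1], [-0.014, 0, 0, 0, 0, 0, -1], [-0.014, 0, 0, 0, 0, 0, -1]]}}

```text
time: 12.35
ee_pos: [0.4727, -0.3254, 0.2606]
eef_rot: [0.999, -0.029, 0.0, -0.014]
ft_force: [-0.7, -0.1, -6.7]
width: 0.0197
grip_force: 50.0
```

```bash
python3 now.py
```

```text
12.35 tool tilt [0.0277 0.     0.0001] piston [0.0641 0.0372] 4250 [ 0.4726771  -0.3254355   0.26058926]
12.4 tool tilt [ 0.0278 -0.0001  0.0006] piston [0.0631 0.0372] 4255 [ 0.472544   -0.32569197  0.26052863]
```

Call:
{"op": "jog_arm", "data": {"plan": [[0, 0, 0, 0, 0, 0, -1], [0, 0, 0, 0, 0, 0, -1], [0.02, 0, 0, 0, 0, 0, -1], [0.025, 0, 0, 0, 0, 0, -1], [0.025, 0, 0, 0, 0, 0, -1], [0.025, 0, 0, 0, 0, 0, -1], [0.025, 0, 0, 0, 0, 0, -1], [0.018, 0, 0, 0, 0, 0, -1], [-0.002, 0, 0, 0, 0, 0, -1], [-0.017, 0, 0, 0, 0, 0, -1], [-0.017, 0, 0, 0, 0, 0, -1], [-0.017, 0, 0, 0, 0, 0, -1]]}}

```text
time: 13.65
ee_pos: [0.4726, -0.3256, 0.2606]
eef_rot: [1.0, -0.029, 0.0, -0.005]
ft_force: [0.2, -0.7, -7.0]
width: 0.0194
grip_force: 50.0
```

```bash
python3 now.py
```

```text
13.65 tool tilt [ 0.0107 -0.      0.0003] piston [0.0359 0.0379] 3813 [ 0.47262285 -0.32555229  0.2605597 ]
13.7 tool tilt [ 0.0108 -0.0001  0.0006] piston [0.0358 0.0378] 3811 [ 0.47253866 -0.3257374   0.26049623]
```

Call:
{"op": "jog_arm", "data": {"plan": [[0, 0, 0, 0, 0, 0, -1], [0.026, 0, 0, 0, 0, 0, -1], [0.033, 0, 0, 0, 0, 0, -1], [0.033, 0, 0, 0, 0, 0, -1], [0.033, 0, 0, 0, 0, 0, -1], [0.033, 0, 0, 0, 0, 0, -1], [0.033, 0, 0, 0, 0, 0, -1], [0.01, 0, 0, 0, 0, 0, -1], [-0.011, 0, 0, 0, 0, 0, -1], [-0.011, 0, 0, 0, 0, 0, -1], [-0.011, 0, 0, 0, 0, 0, -1]]}}

```text
time: 14.85
ee_pos: [0.4727, -0.3254, 0.2606]
eef_rot: [1.0, -0.029, 0.0, 0.0]
ft_force: [0.2, -0.9, -7.3]
width: 0.0195
grip_force: 50.0
```

```bash
python3 now.py
```

```text
14.85 tool tilt [-0.0004  0.     -0.    ] piston [0.002  0.0382] 1411 [ 0.47268157 -0.32540154  0.26059444]
14.9 tool tilt [-0.0003 -0.0001  0.0006] piston [0.001  0.0382] 1394 [ 0.4725712  -0.32568594  0.26054106]
```

Call:
{"op": "jog_arm", "data": {"plan": [[0, 0, 0, 0, 0, 0, -1], [0, 0, 0, 0, 0, 0, -1], [0, 0, 0, 0, 0, 0, -1], [0, 0, 0, 0, 0, 0, -1]]}}

```text
time: 15.35
ee_pos: [0.4725, -0.3259, 0.2604]
eef_rot: [1.0, -0.03, -0.0, 0.0]
ft_force: [-0.3, 1.3, -6.3]
width: 0.0195
grip_force: 50.0
```

```bash
python3 now.py; python3 - <<'E'
from track import *
print(piston('scene','scene3.png')[:2])
# plate edges seen by wrist/scene: z~.03 bright points; tray plane from rails
for n in('scene','top'):
    c=snap(n);P=cloud(c);Q=tray(P);x,y,z=np.moveaxis(Q,-1,0)
    rl=(abs(abs(x)-.0505)<.008)&(abs(y)<.14)&(z>.018)&(z<.032)
    A=np.c_[x[rl],y[rl],np.ones(rl.sum())];print(n,np.linalg.lstsq(A,z[rl],rcond=None)[0].round(4),rl.sum())
    e=(abs(x)<.04)&(z>.028)&(z<.037)&(abs(y)>.148)&(abs(y)<.165);print(y[e&(y<0)].min(),y[e&(y>0)].max(),e.sum())
E
```

```text
15.35 tool tilt [-0.0002 -0.0002  0.0009] piston [-0.0008  0.0382] 1409 [ 0.47250229 -0.32587972  0.26037604]
15.4 tool tilt [-0.0002 -0.0002  0.0009] piston [-0.0008  0.0382] 1403 [ 0.472516   -0.32585965  0.26043169]
(array([-0.0019,  0.0383]), np.int64(291))
scene [0.0005 0.0021 0.0253] 280
-0.1622699405178443 0.16361680761106812 111
top [-0.0012  0.0012  0.0278] 306Traceback (most recent call last):
  File "<stdin>", line 8, in <module>
    return umr_minimum(a, axis, None, out, keepdims, initial, where)
ValueError: zero-size array to reduction operation minimum which has no identity
```

View pics/scene3.png

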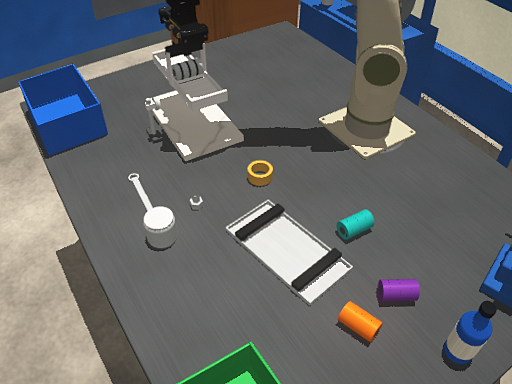

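The scene view shows the piston under the handle at about (185,68), the tray held above the plate, and the rack empty. I'll hold it there for over 3 s.

Call:
{"op": "jog_arm", "data": {"plan": [[0, 0, 0, 0, 0, 0, -1], [0, 0, 0, 0, 0, 0, -1], [0, 0, 0, 0, 0, 0, -1], [0, 0, 0, 0, 0, 0, -1], [0, 0, 0, 0, 0, 0, -1], [0, 0, 0, 0, 0, 0, -1], [0, 0, 0, 0, 0, 0, -1], [0, 0, 0, 0, 0, 0, -1], [0, 0, 0, 0, 0, 0, -1], [0, 0, 0, 0, 0, 0, -1], [0, 0, 0, 0, 0, 0, -1], [0, 0, 0, 0, 0, 0, -1]]}}

```text
time: 16.8
ee_pos: [0.4725, -0.3259, 0.2604]
eef_rot: [1.0, -0.03, -0.0, 0.0]
ft_force: [0.6, -0.1, -7.8]
width: 0.0198
grip_force: 50.0
```

Call:
{"op": "jog_arm", "data": {"plan": [[0, 0, 0, 0, 0, 0, -1], [0, 0, 0, 0, 0, 0, -1], [0, 0, 0, 0, 0, 0, -1], [0, 0, 0, 0, 0, 0, -1], [0, 0, 0, 0, 0, 0, -1], [0, 0, 0, 0, 0, 0, -1], [0, 0, 0, 0, 0, 0, -1], [0, 0, 0, 0, 0, 0, -1], [0, 0, 0, 0, 0, 0, -1], [0, 0, 0, 0, 0, 0, -1], [0, 0, 0, 0, 0, 0, -1], [0, 0, 0, 0, 0, 0, -1]]}}

```text
time: 18.0
ee_pos: [0.4725, -0.3259, 0.2604]
eef_rot: [1.0, -0.03, -0.0, 0.0]
ft_force: [-0.5, 0.1, -7.7]
width: 0.0195
grip_force: 50.0
```

Call:
{"op": "jog_arm", "data": {"plan": [[0, 0, 0, 0, 0, 0, -1], [0, 0, 0, 0, 0, 0, -1], [0, 0, 0, 0, 0, 0, -1], [0, 0, 0, 0, 0, 0, -1], [0, 0, 0, 0, 0, 0, -1], [0, 0, 0, 0, 0, 0, -1], [0, 0, 0, 0, 0, 0, -1], [0, 0, 0, 0, 0, 0, -1], [0, 0, 0, 0, 0, 0, -1], [0, 0, 0, 0, 0, 0, -1], [0, 0, 0, 0, 0, 0, -1], [0, 0, 0, 0, 0, 0, -1]]}}

```text
time: 19.2
ee_pos: [0.4726, -0.3258, 0.2604]
eef_rot: [1.0, -0.03, -0.0, 0.0]
ft_force: [0.3, -0.1, -7.1]
width: 0.0195
grip_force: 50.0
```

```bash
python3 now.py; python3 - <<'E'
from rel import *
print(rel([.4723,-.3257,.1235],-3.35))
E
```

```text
19.2 tool tilt [-0.0002 -0.0002  0.0007] piston [-0.0008  0.0381] 1408 [ 0.47255588 -0.32581269  0.2604273 ]
19.25 tool tilt [-0.0002 -0.0001  0.0008] piston [-0.0008  0.0382] 1406 [ 0.47256181 -0.32581072  0.26046023]
(array([ 0.0002,  0.0001, -0.0008]), array([ -0.3,  -0.2, 136.9]))
```

Call:
{"op": "jog_arm", "data": {"plan": [[0, 0, 0, 0, 0, 1, -1], [0, 0, 0, 0, 0, 4, -1], [0, 0, 0, 0, 0, 9, -1], [0, 0, 0, 0, 0, 16, -1], [0, 0, 0, 0, 0, 24, -1], [0, 0, 0, 0, 0, 32, -1], [0, 0, 0, 0, 0, 40, -1], [0, 0, 0, 0, 0, 48, -1], [0, 0, 0, 0, 0, 56, -1], [0, 0, 0, 0, 0, 64, -1], [0, 0, 0, 0, 0, 72, -1], [0, 0, 0, 0, 0, 80, -1]]}}

```text
time: 20.5
ee_pos: [0.4725, -0.3259, 0.1798]
eef_rot: [1.0, -0.03, -0.0, 0.0]
ft_force: [0.3, 0.0, -7.8]
width: 0.0198
grip_force: 50.0
```

Call:
{"op": "jog_arm", "data": {"plan": [[0, 0, 0, 0, 0, 8, -1], [0, 0, 0, 0, 0, 16, -1], [0, 0, 0, 0, 0, 24, -1], [0, 0, 0, 0, 0, 31, -1], [0, 0, 0, 0, 0, 37, -1], [0, 0, 0, 0, 0, 42, -1], [0, 0, 0, 0, 0, 46, -1], [0, 0, 0, 0, 0, 49, -1], [0, 0, 0, 0, 0, 51, -1], [0, 0, 0, 0, 0, 52, -1], [0, 0, 0, 0, 0, 52, -1], [0, 0, 0, 0, 0, 52, -1]]}}

```text
time: 21.7
ee_pos: [0.4726, -0.3259, 0.1286]
eef_rot: [1.0, -0.03, 0.0, 0.0]
ft_force: [-0.7, 0.4, -7.1]
width: 0.0197
grip_force: 50.0
```

```bash
python3 now.py; python3 - <<'E'
from track import *
print(rel([.4723,-.3257,.1225],-3.35))
# plate rectangle and tray rectangle now
from pose import *
for n in('scene','top'):
    c=snap(n,n+'4.png');P=cloud(c);x,y,z=np.moveaxis(P,-1,0);I=c['image']
    pl=(abs(z-.03)<.008)&(x>.33)&(x<.6)&(y>-.55)&(y<-.1)&(I.min(-1)>60)
    tr=(z>.055)&(z<.08)&(x>.4)&(x<.55)&(y>-.5)&(y<-.15)
    print(n,rect(P,biggest(pl)),rect(P,tr),tr.sum())
E
```

```text
21.7 tool tilt [-0.0004  0.0001  0.0008] piston [-0.0008  0.0382] 1402 [ 0.47260611 -0.32592037  0.12862739]
21.75 tool tilt [-0.0004  0.0001  0.0008] piston [-0.0008  0.0382] 1402 [ 0.47262066 -0.32592732  0.12865259]
(array([ 0.0004, -0.0001, -0.0008]), array([-0.3, -0.2,  6.1]))
scene ((471.9201965332031, -322.3525695800781), (340.60009765625, 202.9702911376953), 86.33966064453125) ((473.0450134277344, -326.08599853515625), (329.20843505859375, 116.9482192993164), 87.42384338378906) 709
top ((474.00286865234375, -319.8888854980469), (332.5360107421875, 200.72201538085938), 86.672119140625) ((474.97210693359375, -290.20220947265625), (256.8698425292969, 114.10411834716797), 87.89137268066406) 440
```

Call:
{"op": "jog_arm", "data": {"plan": [[0, 0, 0, 0, 0, 1, -1], [0, 0, 0, 0, 0, 2, -1], [0, 0, 0, 0, 0, 3, -1], [0, 0, 0, 0, 0, 3.7, -1], [0, 0, 0, 0, 0, 4.3, -1], [0, 0, 0, 0, 0, 4.8, -1], [0, 0, 0, 0, 0, 5.2, -1], [0, 0, 0, 0, 0, 5.6, -1], [0, 0, 0, 0, 0, 5.6, -1]]}}

```text
time: 22.8
ee_pos: [0.4725, -0.3258, 0.1228]
eef_rot: [1.0, -0.03, -0.0, 0.0]
ft_force: [0.5, 0.5, -6.5]
width: 0.0195
grip_force: 50.0
```

```bash
python3 now.py; python3 -c "
from h import *
print(status.read_state()['ft_force'])"
```

```text
22.8 tool tilt [-0.0002 -0.0002  0.0007] piston [-0.0008  0.0382] 1405 [ 0.47252305 -0.3258308   0.12279161]
22.85 tool tilt [-0.0003 -0.0001  0.0007] piston [-0.0008  0.0382] 1406 [ 0.47253123 -0.32585747  0.12284268]
[ 0.34602409  0.4345803  -7.84189374]
```

Not quite in contact yet, so I'll continue in fine steps.

Call:
{"op": "jog_arm", "data": {"plan": [[0, 0, 0, 0, 0, 0.2, -1], [0, 0, 0, 0, 0, 0.4, -1], [0, 0, 0, 0, 0, 0.6, -1], [0, 0, 0, 0, 0, 0.8, -1], [0, 0, 0, 0, 0, 0.8, -1]]}}

```text
time: 23.4
ee_pos: [0.4726, -0.3258, 0.1224]
eef_rot: [1.0, -0.03, -0.0, 0.0]
ft_force: [-2.1, 1.4, -1.7]
width: 0.0198
grip_force: 50.0
```

Call:
{"op": "jog_arm", "data": {"plan": [[0, 0, 0, 0, 0, 0.2, -1], [0, 0, 0, 0, 0, 0.4, -1], [0, 0, 0, 0, 0, 0.5, -1], [0, 0, 0, 0, 0, 0.5, -1]]}}

```text
time: 23.8
ee_pos: [0.4726, -0.3259, 0.1224]
eef_rot: [1.0, -0.03, 0.0, 0.0]
ft_force: [-5.1, 3.1, 5.0]
width: 0.0193
grip_force: 50.0
```

Call:
{"op": "jog_arm", "data": {"plan": [[0, 0, 0, 0, 0, -0.3, -1], [0, 0, 0, 0, 0, -0.3, -1], [0, 0, 0, 0, 0, -0.3, -1], [0, 0, 0, 0, 0, -0.3, -1]], "squeeze": 5}}

```text
time: 24.2
ee_pos: [0.4726, -0.3259, 0.1224]
eef_rot: [1.0, -0.03, 0.0, 0.0]
ft_force: [-4.7, 3.2, 4.1]
width: 0.02
grip_force: 5.0
```

Call:
{"op": "jog_arm", "data": {"plan": [[0, 0, 0, 0, 0, 0, -0.5], [0, 0, 0, 0, 0, 0, -0.4], [0, 0, 0, 0, 0, 0, -0.2], [0, 0, 0, 0, 0, 0, 0], [0, 0, 0, 0, 0, 0, 0.3], [0, 0, 0, 0, 0, 0, 0.6], [0, 0, 0, 0, 0, 0, 0.6]]}}

```text
time: 24.9
ee_pos: [0.4725, -0.3258, 0.1218]
eef_rot: [1.0, -0.03, -0.0, 0.0]
ft_force: [0.4, -0.1, 0.1]
width: 0.0577
grip_force: 0.0
```

```bash
python3 now.py
```

```text
24.9 tool tilt [-0.0002 -0.0001  0.0007] piston [-0.0008  0.0388] 2041 [ 0.47254808 -0.32584618  0.12181686]
24.95 tool tilt [-0.0003 -0.0001  0.0008] piston [-0.0008  0.0388] 2038 [ 0.47253701 -0.32588115  0.12182714]
```

Call:
{"op": "jog_arm", "data": {"plan": [[0, 0, 0, 0, 0, -5, 0.6], [0, 0, 0, 0, 0, -15, 0.6], [0, 0, 0, 0, 0, -30, 0.6], [0, 0, 0, 0, 0, -50, 0.6], [0, 0, 0, 0, 0, -75, 0.6], [0, 0, 0, 0, 0, -100, 0.6], [0, 0, 0, 0, 0, -125, 0.6], [0, 0, 0, 0, 0, -145, 0.6], [0, 0, 0, 0, 0, -150, 0.6], [0, 0, 0, 0, 0, -150, 0.6], [0, 0, 0, 0, 0, -150, 0.6]]}}

```text
time: 26.1
ee_pos: [0.4722, -0.3256, 0.271]
eef_rot: [1.0, -0.03, -0.001, -0.0]
ft_force: [-1.3, 0.1, -0.8]
width: 0.0697
grip_force: 0.0
```

```bash
python3 - <<'E'
from pose import *
import track
c=snap('wrist','wr5.png');P=cloud(c);x,y,z=np.moveaxis(P,-1,0)
b=biggest((z>.148)&(z<.165)&(x>.4)&(x<.55));print('bar',rect(P,b))
a=np.radians(-3.35);q=(P-[.4725,-.3258,.03]);X=q[...,0]*np.cos(a)+q[...,1]*np.sin(a);Y=-q[...,0]*np.sin(a)+q[...,1]*np.cos(a);Z=q[...,2]
m=(abs(X)<.038)&(abs(Y)<.15)&(Z>.042)&(Z<.068);print('piston y range',Y[m].min(),Y[m].max(),Y[m].mean())
c=snap('scene');P=cloud(c);x,y,z=np.moveaxis(P,-1,0);tr=(z>.05)&(z<.08)&(x>.4)&(x<.55)&(y>-.52)&(y<-.13);print('tray',rect(P,tr))
pl=(abs(z-.03)<.006)&(x>.33)&(x<.6)&(y>-.55)&(y<-.1)&(c['image'].min(-1)>60);print('plate',rect(P,biggest(pl)),status.read_state()['time'])
E
```

```text
bar ((472.91015625, -325.4658508300781), (19.740102767944336, 115.18958282470703), 86.93704986572266)
piston y range -0.0257815871259124 0.023406063168031704 -0.0023500411390136333
tray ((472.12249755859375, -325.32489013671875), (328.8623046875, 117.89812469482422), 86.70850372314453)
plate ((471.48175048828125, -323.51495361328125), (343.1215515136719, 203.0673065185547), 86.43595123291016) 26.2
```

View pics/wr5.png

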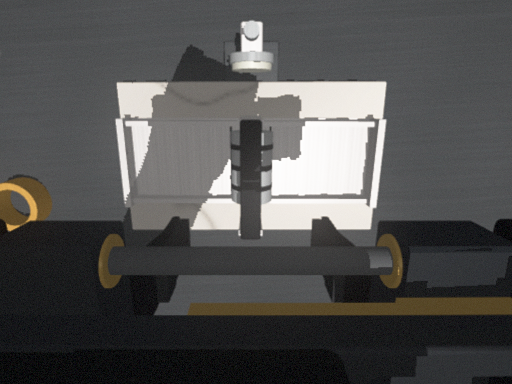

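The wrist view shows the tray centred and parallel on the plate, with the piston under the handle at about (251,165). The gripper is clear of everything.

```bash
python3 -c "
from bench import order
print(order.close_job())"
```

```text
the job is handed in; nothing more can be done
None
```

The tray is set down in the middle of the granite plate, parallel to it, with the piston lying about 1 mm from the middle after a hold of nearly 4 s in the air; the gripper is clear, and the job was handed in at about 26 s.

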